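Find the mill jar with the ball in it

ROBOT

A 7-joint arm with a two-finger parallel gripper is mounted at the origin on the work surface; the furniture and walls round the work are solid. World frame = base frame: x ahead of the robot, y to its left, z up, the work surface at z = 0. Lengths are in m, angles in rad, forces in N, time in s.
With the tool pointing down it reaches from about 0.35 to 0.9 m from the base axis. Payload 19.9 kg.
Tool frame: the origin (TCP) lies between the finger pads; the fingertips stand 19 mm ahead of it and the grasp point (between the pads) is the TCP; z points along the fingers, y is the line along which they close (so a half turn about z gives the same grasp; the last joint's range is limited). The gripper opens to 94 mm and grips with 3 to 60 N. Pads are 16 mm wide; open, the fingers measure 119 mm over their backs; the gripper's body (75 mm by 177 mm) begins 78 mm behind the grasp point.
Start: joints at [-1.292, 0.417, -0.01, 1.614, 0.005, 1.111, -0.053], TCP at [0.197, 0.593, 0.224] pointing down, gripper open.
Joint ranges: [-2.81, 2.81], [-0.39, 2.02], [-1.27, 1.25], [0.06, 2.57], [-1.19, 4.33], [0.19, 2], [-2.82, 2.82]. Speed limits (rad/s): [1.89, 1.89, 2.39, 2.39, 3.01, 3.01, 3.01].

INTERFACE

Orientations are given as a 3x3 rotation matrix whose columns are the frame's x, y, z axes.
In Python, from rig import robot gives the robot as it stands. Calls block until the motion is done:
- robot.move_ptp(position, orientation): joint-space move of the TCP to a pose.
- robot.move_linear(position, velocity=0.15, frame=None, threshold=None): straight line of the TCP; frame=None keeps the orientation; velocity is the mean speed in m/s. With threshold (N) it stops when the force on the tool has changed by that much, and returns True; else False.
- robot.goto_joints(angles): joint-space move.
- robot.gripper_to(opening): finger opening in m; the grip force is fixed at half the most; returns when the fingers have stopped.
- robot.pause(seconds).
- robot.ik(position, orientation): joint angles nearest the present ones, or None.
- robot.get_state(): the state.
- robot.grab_frame(name): name is "scene" or "top"; returns the picture (420x560x3 uint8, red, green, blue); there is no depth.
- robot.camera_info(name): a dict with "fx", "fy", "cx", "cy" (pixels), "dist" ([k1, k2, p1, p2, k3] as OpenCV has them; the pictures are not rectified), "rvec" (rotation vector, rad) and "tvec" (3), from world to camera coordinates, as OpenCV has them. Camera axes: x right, y down, z forward; pixel columns grow to the right and rows downward; lengths in m; the calibration is good to about 2 mm. A picture is of the moment at which its call begins. camera_info takes no time and is no camera call.
A pose or a line that the arm cannot do raises robot.PlanningError and nothing moves.
- robot.sign_off(): hands the job in; it is judged then, once.
The state is a dict: "time": time; "qpos": joint angles; "joint_vel": joint speeds; "effort": joint torques, N m; "ee_pos": TCP position; "tool_rot": TCP orientation; "force": force on the tool from outside, world axes, zero at the start; "moment": the same for the moment, N m; "opening": finger opening in m; "grasp_force": force on a finger pad.
Only numpy, scipy, OpenCV 4.12 (cv2) and the standard library are available. Lean on these libraries where they do the work, as an engineer would, in place of code of your own. Each camera call takes 0.05 s, during which the arm holds its last target. There are 200 camera calls.

TASK

One of the three sealed mill jars still has its grinding ball inside and I need that one: press the rack's red lever down until it catches, so that the hold-down fingers stand clear, then go through all three jars from left to right, lifting each by its knob clear of the rack and shaking it briskly back and forth in the air to compare how they rattle. Set each jar back in its own well before you take the next (the right-hand one too, unless it is the one). Finish holding the rattling jar out to me, upright and still, wholly beyond the far edge of the rack and at least 15 cm above the table, with the other two in their wells, the lever still down and nothing else on the bench disturbed.

Things in the scene. Friction and masses are not known exactly. Their poses are not given: they have to be found in the camera images.
- jar_rack: plywood board 148x450x20 mm, fixed, with 3 round wells and, on the robot's side, a shaft with 3 hold-down fingers. Origin on the table under the middle well's centre; x away from the robot (far edge x=+60, near -88 mm), y left along the row; yaw within 0.15 rad. Wells at x=0, y=+135, 0, -135 mm: 102 wide, 12 deep, floor 8 mm above the table. Shaft along y at x=-72, z=85; brackets at y=+-204 mm
- release_lever (a joint): shaft angle, rad. 0: sprung home, lever up, fingers over the lids. Grows as the lever is pressed down and the fingers swing up: 1 to 2 N at the pad, about 6 N over the detent from 0.7; past 1.0 it snaps over and stays at about 1.2 when let go (stop 1.38). Latched, the fingers stand on the robot's side of the jars, clear of the lids, up to 120 mm above the table
- lever_pad (a point): centre of the top face of the red press pad (52 mm along the lever, 26 wide) on the lever at the rack's right end, which points to the robot. At rest at rack x=-134, y=-232, z=139 mm; it swings about the shaft at 82 mm radius, to about z=45 mm when latched. A straight push down works: the spot under the resting pad's centre goes down to z=52 mm latched, 42 mm at the stop
- jar_left: white sealed mill jar with blue band, aluminium lid and black knob, in the left well as the robot sees it. Body 90 mm wide, lid 94 wide with its top 72 mm above the origin, knob 33 wide, straight-sided from 82 to 108 mm above the origin, thin neck below. Origin: centre of the underside; z up through the knob. About 0.5 kg in all; the weight tells nothing about the contents
- jar_middle: the same kind of jar, in the middle well. Exactly one of the three jars, changing from start to start, holds a loose steel ball (38 mm, 0.22 kg) on its flat inner floor, free to run 40 mm from wall to wall. A brisk sideways shake throws it against a wall, where it stays until thrown back: felt as a knock, and as its weight (2.2 N) lying up to 20 mm off-centre to the side last shaken to. It cannot be seen
- jar_right: the same kind of jar, in the right well. The two jars without the ball each hold a snug block (0.22 kg, under 2 mm of play) that stays put when shaken
- underglaze_0: screw-cap jar with a blue body, 47 mm across, 60 mm high, a bystander; origin under its centre
- underglaze_1: screw-cap jar with a green body, 47 mm across, 60 mm high, a bystander; origin under its centre
- stamp: turned wooden stamp standing upright, 26 mm across, 67 mm high, a bystander; origin under its centre
- underglaze_2: screw-cap jar with a yellow body, 47 mm across, 60 mm high, a bystander; origin under its centre
- sprig_mould: small white plaster block mould, 62x51x24 mm, a bystander; origin under its centre
- test_tile: flat blue-green star tile, 63 mm across, 9 mm high, a bystander; origin under its centre

How it is judged:
By the outcome, as a careful person would: the job done as asked, in the order asked, and still so for the second after the job is handed in, while the arm keeps its last pose, push and grip.
It also fails if it takes over 72 s, if anything falls off the work surface, if the arm or the gripper's body presses on something with over 40 N, if the wrist force passes 120 N, or if a joint passes its speed limit or range.

## Working session

There is one attempt and no reset: what is moved stays moved. The work goes in short steps, each a Python script; the robot and the scene stay as the last script left them, time stands still between calls to the robot, and variables do not carry over. Pictures are saved under pics/ and viewed, at most 10 in all, crops included, and the job is handed in when it is done.

```bash
ls; mkdir -p pics
python3 - <<'E'
from rig import robot
import cv2
for n in("scene","top"):
    im=robot.grab_frame(n); cv2.imwrite(f"pics/{n}0.png",cv2.cvtColor(im,cv2.COLOR_RGB2BGR)); print(n,robot.camera_info(n))
s=robot.get_state();print(s)
E
```

```text
pics
scene {'fx': 415.1604655961674, 'fy': 415.1604655961674, 'cx': 269.15883979371944, 'cy': 210.13799782241142, 'dist': array([-0.11457429,  0.        ,  0.        ,  0.        ,  0.        ]), 'rvec': array([ 2.21137225, -0.81698722,  0.36598693]), 'tvec': array([-0.40807527,  0.3316611 ,  0.9449747 ])}
top {'fx': 395.31164669570495, 'fy': 395.31164669570495, 'cx': 281.469386909818, 'cy': 211.22204229231565, 'dist': array([-0.06084712,  0.        ,  0.        ,  0.        ,  0.        ]), 'rvec': array([ 2.15227896, -2.16159605,  0.15364754]), 'tvec': array([-0.00826464,  0.56442833,  1.19120074])}
{'time': 0.1, 'qpos': array([-1.29150227,  0.41792994, -0.01030282,  1.61409203,  0.00469008,
        1.11069942, -0.05304397]), 'joint_vel': array([-0.00074823, -0.00217945,  0.00115419, -0.00139859, -0.00200708,
        0.00088339, -0.00014892]), 'effort': array([ 3.50980234e-03, -8.52592206e+01,  6.41851332e-01, -4.26692641e+01,
       -4.87479474e-02,  1.64661859e-02,  2.20664208e-05]), 'ee_pos': array([0.19698318, 0.59281845, 0.22388728]), 'tool_rot': array([[-9.48972529e-01,  3.15358627e-01, -2.74456846e-04],
       [ 3.15358737e-01,  9.48971929e-01, -1.07022293e-03],
       [-7.70521928e-05, -1.10216453e-03, -9.99999390e-01]]), 'force': array([ 0.73613832, -0.33167491, -0.62123863]), 'moment': array([ 0.01833511,  0.03256438, -0.02658091]), 'grasp_force': 0.0, 'opening': 0.09416714910970468}
```

View pics/scene0.png

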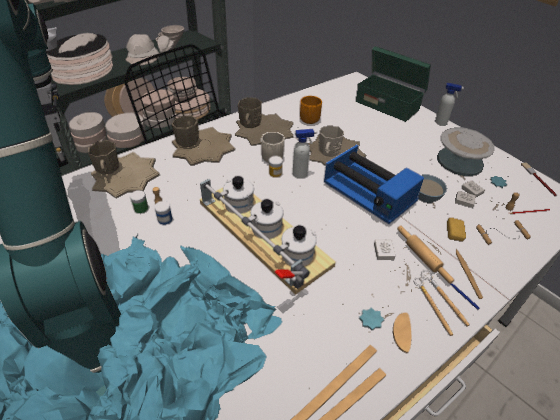

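View pics/top0.png

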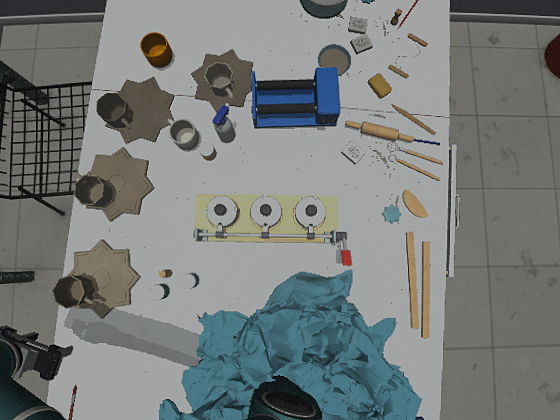

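The scene view shows the rack in mid-table, with knobs near (238,183), (267,206), (298,232) and the red pad near (285,273). In the top view the knobs are near (222,211), (266,211), (310,211), the pad near (346,257), and a spray bottle and the blue roller stand beyond the rack.

```bash
cat > cam.py <<'E'
import cv2, numpy as np
from rig import robot
def ray(n,uv):
    c=robot.camera_info(n);K=np.array([[c['fx'],0,c['cx']],[0,c['fy'],c['cy']],[0,0,1]])
    p=cv2.undistortPoints(np.array([[uv]],float),K,c['dist'])[0,0]
    R=cv2.Rodrigues(c['rvec'])[0]; d=R.T@np.array([*p,1]); return -R.T@c['tvec'],d/np.linalg.norm(d)
def plane(n,uv,z):
    o,d=ray(n,uv); return o+d*(z-o[2])/d[2]
def tri(a,b):
    (o1,d1),(o2,d2)=ray("top",a),ray("scene",b)
    t=np.linalg.lstsq(np.c_[d1,-d2],o2-o1,rcond=None)[0]; p,q=o1+t[0]*d1,o2+t[1]*d2
    return (p+q)/2,np.linalg.norm(p-q)
def blob(mask,near,r):
    n,l,s,c=cv2.connectedComponentsWithStats(mask.astype(np.uint8))
    k=[i for i in range(1,n) if s[i,4]>15 and np.hypot(*(c[i]-near))<r]
    if not k: return None
    i=max(k,key=lambda i:s[i,4]); return c[i],s[i]
E
python3 - <<'E'
from cam import *
I={n:cv2.cvtColor(cv2.imread(f"pics/{n}0.png"),cv2.COLOR_BGR2RGB).astype(int) for n in("top","scene")}
P={"top":[(222,211),(266,211),(310,211)],"scene":[(238,183),(267,206),(298,232)]}
c={}
for n in I:
    im=I[n]; c[n]=[]
    for p in P[n]:
        b=blob(im.max(2)<55,p,9); c[n].append(b[0]); print(n,b[0],b[1])
    red=(im[...,0]>120)&(im[...,1]<60)&(im[...,2]<60)
    b=blob(red,{"top":(346,257),"scene":(285,273)}[n],12);c[n].append(b[0]);print(n,b)
for a,b in zip(c["top"],c["scene"]): print(tri(a,b), plane("top",a,.11))
print("cam",ray("top",(280,210))[0])
# rack board corners in the top view, from the yellowish board
im=I["top"].astype(np.uint8);h=cv2.cvtColor(im,cv2.COLOR_RGB2HSV)
m=(h[...,0]>18)&(h[...,0]<35)&(h[...,1]>50)&(h[...,2]>120); m[:180]=0;m[260:]=0;m[:,:170]=0;m[:,360:]=0
r=cv2.minAreaRect(np.argwhere(m)[:,::-1].astype(np.float32)); q=cv2.boxPoints(r)
print(q,[plane("top",x,.02)[:2].round(4) for x in q])
big=np.hstack([cv2.resize(I["top"][185:275,180:365].astype(np.uint8),None,fx=4,fy=4,interpolation=2)]);cv2.imwrite("pics/c1.png",big[...,::-1])
big=cv2.resize(I["scene"][165:300,190:345].astype(np.uint8),None,fx=4,fy=4,interpolation=2);cv2.imwrite("pics/c2.png",big[...,::-1])
E
```

```text
top [221.42424242 209.81818182] [215 204  11  11  33]
top [266.4137931  210.55172414] [260 204  11  12  29]
top [309.93103448 211.65517241] [306 206  11  10  29]
top (array([346.03669725, 257.40366972]), array([342, 251,   9,  14, 109], dtype=int32))
scene [237.5  182.18] [233 177  10  12 100]
scene [266.45945946 205.7027027 ] [262 200  10  13 111]
scene [299.03731343 232.13432836] [293 226  13  14 134]
scene (array([283.9009009 , 273.20720721]), array([275, 270,  20,   8, 111], dtype=int32))
(array([0.55868538, 0.16624007, 0.10971499]), np.float64(0.0020636508502149234)) [0.55950484 0.16562603 0.11      ]
(array([0.55702905, 0.03398758, 0.10913671]), np.float64(0.00015113923004902465)) [0.55685017 0.03400675 0.11      ]
(array([ 0.55563216, -0.09516743,  0.10653182]), np.float64(0.005143848130944635)) [ 0.5531216  -0.09328042  0.11      ]
(array([ 0.41833499, -0.19025384,  0.14062193]), np.float64(0.001386679978344435)) [ 0.4193662  -0.19594372  0.11      ]
cam [4.01562971e-01 1.08978261e-03 1.25552891e+00]
[[194.53355 240.41776]
 [195.20183 193.97412]
 [337.5033  196.02164]
 [336.83502 242.46527]] [array([0.4757, 0.2614]), array([0.623 , 0.2628]), array([ 0.6148, -0.1892]), array([ 0.4675, -0.1836])]
```

View pics/c1.png

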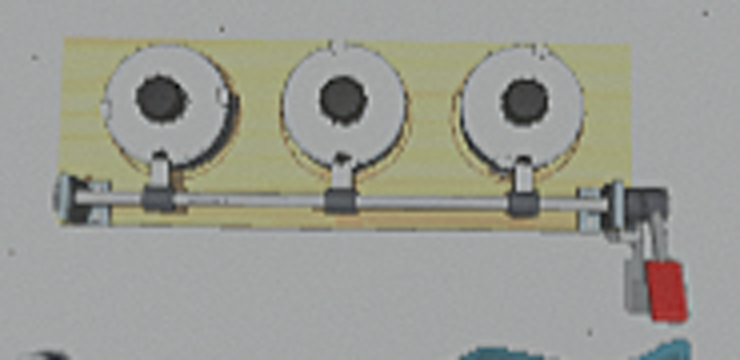

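View pics/c2.png

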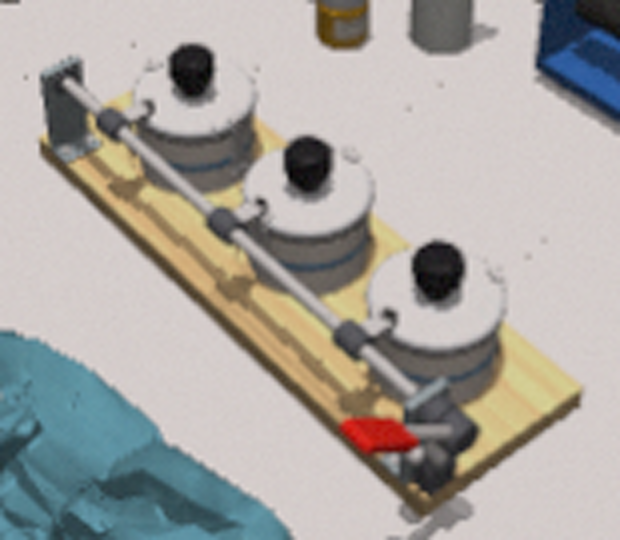

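The crops show the knobs, the fingers over the lids, and the lever up with the red pad at crop (666,290) of the top view. Nothing blocks the space above the pad. All cues agree on yaw ≈ -0.018, so I'll press the lever now.

```bash
cat > h.py <<'E'
from cam import *
yaw=-0.018; O=np.array([.5572,.0375])
rx=np.array([np.cos(yaw),np.sin(yaw),0]); ry=np.array([-np.sin(yaw),np.cos(yaw),0])
R=np.c_[-rx,ry,[0,0,-1]]
def W(x,y,z): return np.r_[O,0]+x*rx+y*ry+np.array([0,0,z])
def st(*k):
    s=robot.get_state(); print({a:np.round(s[a],3).tolist() for a in ('time','ee_pos','force','moment','opening','grasp_force')+k}); return s
E
python3 - <<'E'
from h import *
I={n:cv2.imread(f"pics/{n}0.png").astype(int) for n in("top","scene")}
for a,b in zip([(221,210),(266,210),(310.5,210.5)],[(238,183),(267,206),(298,232)]):
    A=blob(I["top"].max(2)<95,a,8);B=blob(I["scene"].max(2)<75,b,9)
    print(A[0],A[1],B[0],B[1],tri(A[0],B[0]),plane("top",A[0],.112))
p=W(-.134,-.232,0); print(p)
robot.move_ptp(np.array([p[0],p[1],.25]),R); robot.gripper_to(0.0); st('qpos')
robot.move_linear(np.array([p[0],p[1],.170]),velocity=.2)
s=st()
for z in (.12,.085,.064):
    r=robot.move_linear(np.array([p[0],p[1],z]),velocity=.08,threshold=18); print(r); st()
    if r: break
cv2.imwrite("pics/s1.png",robot.grab_frame("scene")[...,::-1])
robot.move_linear(np.array([p[0],p[1],.23]),velocity=.25); st()
cv2.imwrite("pics/s2.png",cv2.resize(robot.grab_frame("scene")[130:330,150:420],None,fx=2,fy=2)[...,::-1])
E
```

```text
[219.83928571 209.25892857] [214 204  13  12 112] [237.58715596 182.16513761] [233 176  10  14 109] (array([0.56163997, 0.171193  , 0.10498195]), np.float64(0.0005610149197096142)) [0.56089533 0.17000021 0.112     ]
[265.29090909 209.5       ] [260 204  12  12 110] [266.42276423 205.60162602] [261 199  12  14 123] (array([0.56045084, 0.03759827, 0.10497896]), np.float64(0.0005122043625321283)) [0.55968978 0.03722756 0.112     ]
[310.82075472 209.98113208] [305 205  12  11 106] [299.06293706 232.30769231] [293 226  13  15 143] (array([ 0.55856253, -0.09625371,  0.10528112]), np.float64(0.000344480032130592)) [ 0.55778272 -0.09579107  0.112     ]
[ 0.41904593 -0.19205055  0.        ]
{'time': 4.392, 'ee_pos': [0.419, -0.192, 0.25], 'force': [0.339, 0.295, 0.035], 'moment': [-0.037, -0.001, 0.01], 'opening': 0.001, 'grasp_force': 0.0, 'qpos': [-0.718, 0.189, 1.214, 2.0, -0.2, 1.083, 2.137]}
{'time': 4.942, 'ee_pos': [0.419, -0.193, 0.171], 'force': [0.437, 0.213, 1.238], 'moment': [-0.007, 0.004, -0.015], 'opening': 0.001, 'grasp_force': 0.0}
False
{'time': 5.717, 'ee_pos': [0.419, -0.192, 0.12], 'force': [-0.334, -0.135, 0.66], 'moment': [0.097, 0.168, -0.033], 'opening': 0.0, 'grasp_force': 0.529}
False
{'time': 6.3, 'ee_pos': [0.419, -0.192, 0.085], 'force': [-0.066, 0.349, -0.412], 'moment': [0.036, -0.011, -0.006], 'opening': 0.0, 'grasp_force': 0.0}
False
{'time': 6.717, 'ee_pos': [0.418, -0.192, 0.064], 'force': [-2.353, 0.862, 0.514], 'moment': [0.219, 0.534, 0.046], 'opening': 0.0, 'grasp_force': 0.87}
{'time': 7.583, 'ee_pos': [0.419, -0.192, 0.229], 'force': [0.122, 0.15, -0.301], 'moment': [0.032, 0.011, -0.009], 'opening': 0.001, 'grasp_force': 0.0}
```

View pics/s2.png

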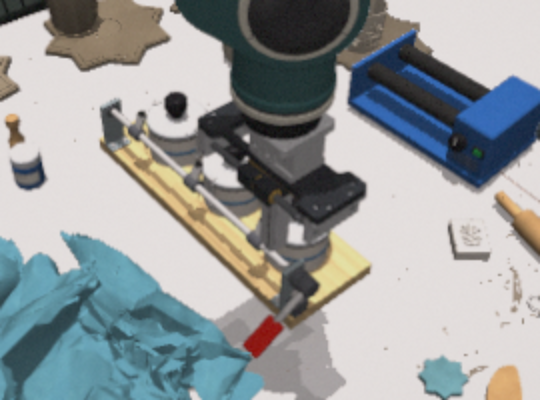

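The lever is latched: the red pad is down at about (263,337) in the crop and the fingers stand up. Next is the left jar, from a roomier arm posture.

```bash
cat >> h.py <<'E'
K={'L':np.array([.5614,.171]),'M':np.array([.560,.0374]),'R':np.array([.558,-.0963])}
ZG=.106; ZL=.265
def P(j,z,dy=0): return np.r_[K[j],z]+dy*ry
def avg(n=12):
    a=[]
    for _ in range(n):
        robot.pause(.02); s=robot.get_state(); a.append(np.r_[s['force'],s['moment']])
    a=np.mean(a,0); return a
def pick(j):
    robot.move_linear(P(j,ZG),velocity=.2,threshold=12); robot.gripper_to(.02); st()
    robot.move_linear(P(j,ZL),velocity=.2); s=st()
    return s
def shake(j,v=.25,n=3,d=.03):
    out=[]
    for i in range(n):
        for sg in (1,-1):
            robot.move_linear(P(j,ZL,sg*d),velocity=v); robot.pause(.15)
            a=avg(); out.append(a); print(sg,a.round(3))
    out=np.array(out).reshape(n,2,6); print("diff",(out[:,0]-out[:,1]).round(3))
def place(j):
    robot.move_linear(P(j,ZL),velocity=.2); robot.move_linear(P(j,ZG+.03),velocity=.2)
    print(robot.move_linear(P(j,ZG+.0005),velocity=.08,threshold=8)); st()
    robot.gripper_to(.075); robot.move_linear(P(j,.19),velocity=.25)
E
python3 - <<'E'
from h import *
s=robot.get_state()
robot.move_linear(s['ee_pos']+[0.0,0,.12],velocity=.3)
robot.goto_joints([-.3,.3,0,1.7,0,1.14,1.3]); robot.gripper_to(.075); st()
robot.move_ptp(P('L',.19),R); st('qpos')
pick('L'); cv2.imwrite("pics/s3.png",robot.grab_frame("scene")[...,::-1]); shake('L',n=2); st()
E
```

```text
{'time': 10.783, 'ee_pos': [0.559, 0.141, 0.258], 'force': [-0.494, -0.173, 0.349], 'moment': [-0.021, 0.013, 0.013], 'opening': 0.075, 'grasp_force': 0.0}
{'time': 11.183, 'ee_pos': [0.561, 0.171, 0.19], 'force': [0.026, -1.126, 0.737], 'moment': [0.007, 0.026, 0.007], 'opening': 0.075, 'grasp_force': 0.0, 'qpos': [-0.342, 0.384, -0.007, 1.746, 0.003, 1.013, 1.203]}
{'time': 12.483, 'ee_pos': [0.561, 0.171, 0.106], 'force': [0.424, 2.096, 1.204], 'moment': [0.796, -0.021, -0.022], 'opening': 0.033, 'grasp_force': 30.0}
{'time': 13.425, 'ee_pos': [0.561, 0.171, 0.264], 'force': [0.014, -0.293, -6.217], 'moment': [-0.007, -0.008, -0.018], 'opening': 0.033, 'grasp_force': 29.999}
1 [ 1.160e-01  2.200e-02 -5.298e+00  2.000e-03 -1.000e-02  3.000e-03]
-1 [ 6.600e-02 -6.200e-02 -5.712e+00  7.900e-02  2.000e-03 -2.000e-03]
1 [ 0.016  0.128 -5.565 -0.009  0.022  0.015]
-1 [-1.290e-01  8.400e-02 -5.718e+00  7.200e-02 -1.900e-02  1.000e-03]
diff [[ 0.05   0.085  0.413 -0.078 -0.012  0.005]
 [ 0.145  0.044  0.152 -0.081  0.042  0.014]]
{'time': 16.317, 'ee_pos': [0.561, 0.142, 0.265], 'force': [-0.395, -0.259, -5.771], 'moment': [0.029, -0.055, -0.015], 'opening': 0.032, 'grasp_force': 29.999}
```

View pics/s3.png

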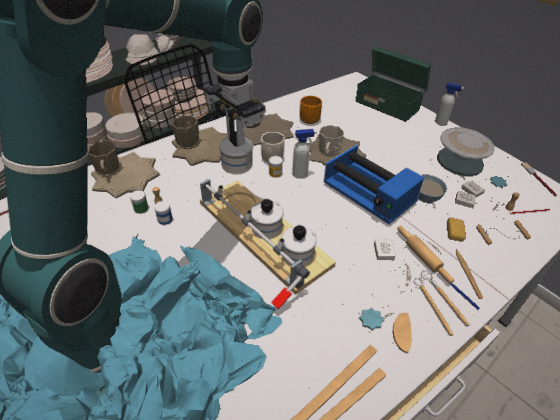

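The left jar hangs clear of the rack, held upright at about (237,155), with its well empty. Its moment shifts by about 0.08 N·m between sides, close to what the ball should give. I'll set it back and compare the other two.

Run:
```python
from h import *
place('L'); st()
cv2.imwrite("pics/s4.png",cv2.resize(robot.grab_frame("scene")[130:330,150:420],None,fx=2,fy=2)[...,::-1])
robot.move_linear(P('M',.19),velocity=.25)
pick('M'); shake('M',n=2); st()
```

```text
True
{'time': 17.817, 'ee_pos': [0.561, 0.171, 0.105], 'force': [1.692, -0.175, 1.072], 'moment': [0.106, -0.352, 0.017], 'opening': 0.032, 'grasp_force': 30.0}
{'time': 19.117, 'ee_pos': [0.562, 0.171, 0.191], 'force': [-0.267, -0.499, -0.618], 'moment': [0.017, 0.049, 0.01], 'opening': 0.075, 'grasp_force': 0.0}
{'time': 21.15, 'ee_pos': [0.56, 0.038, 0.106], 'force': [0.258, 2.19, 1.335], 'moment': [0.533, -0.089, -0.023], 'opening': 0.033, 'grasp_force': 30.0}
{'time': 22.092, 'ee_pos': [0.559, 0.037, 0.264], 'force': [0.192, -0.164, -6.28], 'moment': [-0.011, 0.012, -0.014], 'opening': 0.033, 'grasp_force': 29.999}
1 [ 4.700e-02 -1.610e-01 -5.566e+00  1.300e-02  1.000e-03 -6.000e-03]
-1 [ 1.000e-03  1.250e-01 -5.314e+00  2.700e-02  1.000e-03 -1.100e-02]
1 [-3.300e-02  1.580e-01 -5.222e+00  1.500e-02  2.000e-03  9.000e-03]
-1 [ 1.590e-01 -1.620e-01 -5.115e+00  2.700e-02  4.000e-03 -2.000e-03]
diff [[ 0.046 -0.286 -0.252 -0.014  0.     0.005]
 [-0.192  0.32  -0.107 -0.012 -0.001  0.011]]
{'time': 24.933, 'ee_pos': [0.559, 0.008, 0.265], 'force': [-0.042, -0.702, -5.374], 'moment': [0.016, 0.017, -0.024], 'opening': 0.032, 'grasp_force': 29.999}
```

View pics/s4.png

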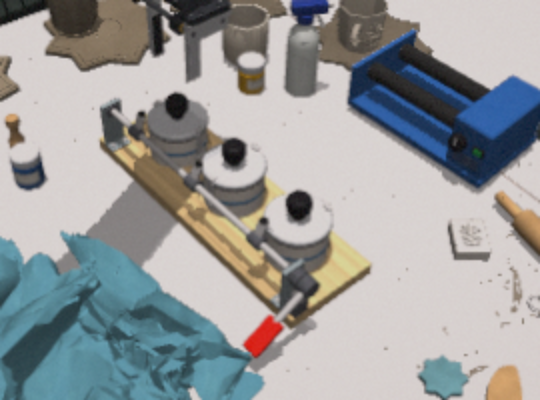

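The left jar is seated in its well at crop (178,130). The middle one shifts only about 0.013 N·m, so it does not rattle. The right jar is next.

Run:
```python
from h import *
place('M'); st()
robot.move_linear(P('R',.19),velocity=.25)
pick('R'); shake('R',n=2); place('R'); st('qpos')
cv2.imwrite("pics/s5.png",cv2.resize(robot.grab_frame("scene")[130:330,150:420],None,fx=2,fy=2)[...,::-1])
```

```text
True
{'time': 26.442, 'ee_pos': [0.56, 0.038, 0.105], 'force': [0.278, 2.12, 1.431], 'moment': [0.435, -0.293, 0.081], 'opening': 0.032, 'grasp_force': 30.0}
{'time': 27.742, 'ee_pos': [0.56, 0.037, 0.191], 'force': [0.66, 0.266, -0.794], 'moment': [0.006, 0.008, 0.021], 'opening': 0.075, 'grasp_force': 0.0}
{'time': 29.725, 'ee_pos': [0.558, -0.096, 0.106], 'force': [-0.205, 1.158, 1.667], 'moment': [0.452, -0.026, 0.006], 'opening': 0.033, 'grasp_force': 30.0}
{'time': 30.667, 'ee_pos': [0.557, -0.096, 0.264], 'force': [-0.033, 0.349, -5.391], 'moment': [0.007, 0.039, 0.011], 'opening': 0.033, 'grasp_force': 29.999}
1 [ 0.128 -0.089 -5.424  0.014 -0.006 -0.012]
-1 [ 2.880e-01 -1.580e-01 -5.295e+00  9.000e-03 -7.000e-03  1.000e-03]
1 [-1.14e-01  6.20e-02 -5.32e+00  1.10e-02 -1.70e-02  4.00e-03]
-1 [ 0.038  0.072 -5.256  0.026 -0.008 -0.006]
diff [[-0.159  0.069 -0.129  0.005  0.001 -0.013]
 [-0.152 -0.01  -0.063 -0.015 -0.009  0.009]]
True
{'time': 35.017, 'ee_pos': [0.558, -0.096, 0.105], 'force': [1.547, 0.84, 1.436], 'moment': [0.301, -0.296, -0.021], 'opening': 0.033, 'grasp_force': 30.0}
{'time': 36.317, 'ee_pos': [0.558, -0.096, 0.191], 'force': [-0.662, -0.365, -0.941], 'moment': [0.027, 0.029, -0.033], 'opening': 0.075, 'grasp_force': 0.0, 'qpos': [0.035, 0.351, 0.101, 1.797, -0.04, 0.999, 1.705]}
```

View pics/s5.png

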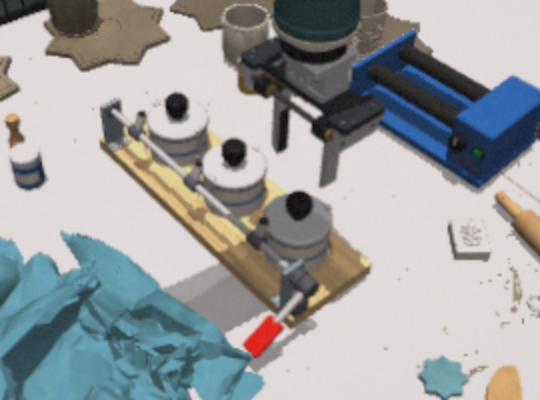

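All jars are seated and the lever is down. Only the left jar shifts between sides (0.08 against under 0.015 N·m), so I'll fetch it and hold it out.

Run:
```python
from h import *
robot.move_linear(P('L',.19),velocity=.25)
pick('L'); shake('L',n=1)
robot.move_linear(P('L',.31),velocity=.2)
O[:]=K['M']; t=W(.135,.06,.31)
robot.move_linear(t,velocity=.15); robot.pause(.5); st('joint_vel')
cv2.imwrite("pics/s6.png",robot.grab_frame("scene")[...,::-1])
```

```text
{'time': 38.883, 'ee_pos': [0.561, 0.171, 0.106], 'force': [-0.097, -1.101, 2.131], 'moment': [-0.261, 0.02, 0.05], 'opening': 0.032, 'grasp_force': 30.0}
{'time': 39.825, 'ee_pos': [0.561, 0.171, 0.264], 'force': [0.226, 0.449, -6.881], 'moment': [-0.083, 0.0, -0.004], 'opening': 0.033, 'grasp_force': 29.999}
1 [-2.510e-01  1.760e-01 -5.372e+00  7.000e-03 -3.000e-03  1.000e-03]
-1 [ 0.196  0.088 -5.556  0.065 -0.01  -0.008]
diff [[-0.446  0.088  0.184 -0.058  0.006  0.009]]
{'time': 43.283, 'ee_pos': [0.696, 0.095, 0.31], 'force': [0.281, -0.475, -5.964], 'moment': [0.034, 0.007, 0.027], 'opening': 0.032, 'grasp_force': 29.999, 'joint_vel': [0.002, 0.002, -0.001, -0.001, 0.0, 0.0, -0.002]}
```

View pics/s6.png

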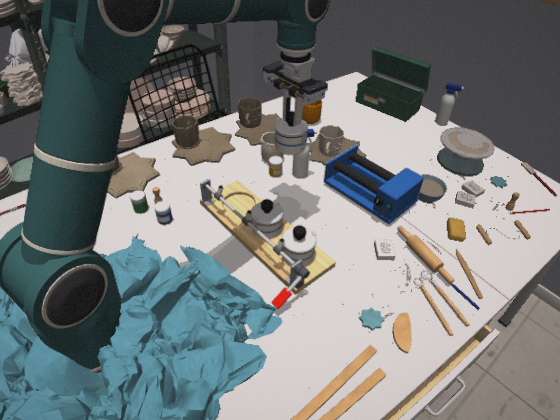

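The jar hangs upright and still at about (291,135), beyond the rack. The other two are in their wells at (267,215) and (299,243), the lever is down, and the bystanders are where they were.

```bash
python3 -c "
from rig import robot
print(robot.sign_off())"
```

```text
the job is handed in; nothing more can be done
None
```

The left jar is the one with the ball: its weight shifted from side to side when shaken and the other two barely did. It is held out upright beyond the rack about 20 cm above the table, with the others back in their wells, the lever still down, and the job handed in about 43 s into the 72.

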